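Mount a pair of plaster casts in the articulator

TASK

Mount the two brittle plaster casts in the articulator: set the lower cast (teeth up) centred on its lower plate with the round front of the arch facing away from the hinge, then the upper cast (teeth down) squarely on it, tooth row on tooth row and front over front, and finally swing the raised upper frame down until its plate rests on the stack, and let go. Be gentle: grip the casts lightly (the plaster chips above 40 N per finger), keep them level, set them down without dropping them, and keep hold of the frame all the way down so that it neither drops nor presses hard on the plaster. Leave the bur block, the bottle and the wax knife where they are.

Things in the scene. Friction and masses are not known exactly. Their poses are not given: they have to be found in the camera images.
- articulator: Dental articulator, aluminium and dark steel, fixed to the bench. Origin on the bench under the centre of the lower plate; x points from the open front to the hinge, z up. Foot 14 mm high: a spine 50 mm wide (x -45 to 105 mm) with a front bar 100 mm wide (x -46 to -24 mm) and a rear bar 116 mm wide (x 80 to 110 mm); two posts 12 mm wide at x 95, y +-50 mm, up to 108 mm high.
- plate (a point): Centre of the top face of the articulator's lower plate (round, 54 mm across, 22 mm above the bench), axes as the articulator.
- hinge (a point): Middle of the articulator's hinge axis (along its y), 95 mm behind the lower plate's centre and 97 mm above the bench.
- upper_frame (a joint): Angle of the upper frame about the hinge, rad: 0 = closed and level over the lower plate (where it rests on the two stacked casts), grows as it opens; about 1.57 = upright, stop at 1.9. Starts at 1.62 to 1.85, leaning back. The hinge is nearly free: below about 1.3 the 240 g frame falls by itself; faster than 2 rad/s counts as dropped. Without casts it would sink below 0.
- bar (a point): Middle of the steel cross-bar (round, 10 mm thick, clear length 66 mm along the hinge direction) at the frame's free end, 170 mm from the hinge: take the frame here. The frame has two side arms 8 mm wide at y +-37 mm, and a round plate 54 mm across, centred 95 mm from the hinge, its face 15 mm below the arms' midline when closed. Between bar and plate 48 mm are open.
- lower_cast: Lower plaster cast, 140 g: D-shaped base 58 mm wide (y), 57 mm deep (x -29 round front to +28 flat back), 17 mm high, sides upright, with a horseshoe of teeth on it up to 30 mm. Stands teeth up. Origin: underside, 29 mm behind the front, midway between the sides (the point to centre); x from front to back, z up. Chips above 40 N per finger or when pressed or knocked above 60 N.
- upper_cast: Upper plaster cast, same size and outline, but teeth down: stands on its horseshoe of teeth (0 to 13 mm), the plain D-shaped base uppermost (13 to 30 mm). Origin: level of the tooth tips, centre of the round front; x from front to flat back, z up. On the lower cast its origin comes 30 mm above the lower cast's origin. Same limits.
- lower_front (a point): Middle of the lower cast's round front, 29 mm before its origin (-x), 15 mm up.
- upper_front (a point): Middle of the upper cast's round front, 29 mm before its origin (-x), 15 mm up.
- bur_block: Round blue plastic block, 72 mm across, 48 mm high with its upright burs. Bystander. Origin: centre of its underside.
- bottle: Clear bottle with red cap, 60 mm across, 170 mm high. Bystander. Origin: centre of its underside.
- wax_knife: Wax knife lying on the bench, wooden handle 110 x 18 x 14 mm and thin steel blade, 182 mm long along x. Bystander. Origin: on the bench near the middle.
There are look-alikes about, which are no part of the job. What is shaped like the upper_cast but green or yellow is not meant. Leave any blue or yellow look-alike of the lower_cast alone.

How it is judged (in metres and radians):
At the end, for the whole second after the job is handed in: Lower cast on the lower plate, centred within 8 mm, turned within 12 degrees, front away from the hinge; upper cast on it, within 6 mm and 12 degrees, front over front (heights within 4 mm); frame down (within 0.05 rad of 0), resting on the upper cast; all at rest (horizontal distance between lower_cast and plate below 0.008 m and z of lower_cast in the frame of plate between -0.004 and 0.004 m and angle between the x axis of lower_cast and the x axis of articulator, either way round below 0.21 rad and x of lower_front in the frame of plate below -0.015 m and horizontal distance between upper_cast and lower_cast below 0.006 m and z of upper_cast in the frame of lower_cast between 0.026 and 0.034 m and angle between the x axis of upper_cast and the x axis of lower_cast, either way round below 0.21 rad and x of upper_front in the frame of lower_cast below -0.015 m and value of joint upper_frame between -0.05 and 0.05 rad and contact force between upper_cast and articulator above 0.3 N and linear speed of each of lower_cast, upper_cast below 0.02 m/s and velocity of joint upper_frame between -0.05 and 0.05 rad/s); the robot touches nothing.
It fails at once if a cast is squeezed by the fingers with more than 80 N (both fingers added) (contact force between any of lower_cast, upper_cast and the fingers above 80 N).
It fails at once if a cast is pressed or knocked with more than 60 N against the other cast, the articulator or its frame (contact force between lower_cast and upper_cast above 60 N or contact force between any of lower_cast, upper_cast and articulator above 60 N).
It fails at once if a cast or the frame is let fall: a cast moves faster than 0.4 m/s out of the fingers, or the frame swings down faster than 2 rad/s while more than 0.06 rad above closed ((contact force between lower_cast and the fingers below 0.1 N and linear speed of lower_cast above 0.4 m/s) or (contact force between upper_cast and the fingers below 0.1 N and linear speed of upper_cast above 0.4 m/s) or (value of joint upper_frame above 0.06 rad and velocity of joint upper_frame below -2 rad/s)).
It fails at once if a cast is tipped by more than 30 degrees (angle between any of lower_cast, upper_cast's own z axis and vertical above 0.52 rad).
It fails at once if the bur block, the bottle or the wax knife is moved by more than 20 mm (distance of any of bur_block, bottle, wax_knife from where it was at the start of the episode above 0.02 m).
It also fails if it takes over 72 s, if anything falls off the work surface, if the arm or the gripper's body presses on something with over 40 N, if the wrist force passes 120 N, or if a joint passes its speed limit or range.

ROBOT

A 6-joint arm with a two-finger parallel gripper is mounted at the origin on the work surface. World frame = base frame: x ahead of the robot, y to its left, z up, the work surface at z = 0. Lengths are in m, angles in degrees, forces in N, time in s.
With the tool pointing down it reaches from about 0.25 to 0.725 m from the base axis. Payload 9.7 kg.
Tool frame: the origin (TCP) lies between the finger pads; the fingertips stand 19 mm ahead of it and the grasp point (between the pads) is the TCP; z points along the fingers, y is the line along which they close (so a half turn about z gives the same grasp; the last joint's range is limited). The gripper opens to 85 mm and grips with 20 to 120 N. Pads are 22 mm wide; open, the fingers measure 114 mm over their backs; the gripper's body (76 mm by 85 mm) begins 54 mm behind the grasp point. The pads swing forward as they close: fully open they stand 13 mm farther back than shut.
Start: joints at [-76.089, 4.979, 10.078, 95.1, 0, 90], TCP at [0.132, -0.534, 0.25] pointing down, gripper open.
Joint ranges: [-179.16, 179.16], [-48.56, 103.87], [-65.8, 70.77], [-126.05, 130.52], [-82.76, 87.17], [-180, 180]. Speed limits (degrees/s): [127.2, 127.2, 147.25, 180, 180, 180].

INTERFACE

Orientations are given as [roll, pitch, yaw] about the fixed x, y, z axes, in that order (R = Rz(yaw) Ry(pitch) Rx(roll)).
In Python, from workcell import bot gives the robot as it stands. The module is installed in compiled form; this text tells all that it offers.
- The arm moves only by the shell command python3 -m crank 'ROWS' [OPENING] [FORCE]. ROWS is JSON, a list that holds one entry, the list of rows, each a list of 6 numbers: the shift along the world's x, y, z as a fraction of full scale, then the turn, a rotation vector about the world's x, y, z as a fraction of full scale. In form: [[[x, y, z, wx, wy, wz], ...]]. A call has 1 to 20 rows; each row shifts and turns the commanded pose from where the row before left it; what a row does not reach is not made up. Full scale, the value 1, is 20 mm for a shift and 0.12 rad for a turn. A row lasts 1/12 s, in which the tool goes at most 41.7 mm and 7.16 degrees, less where a joint would pass 70% of its speed; a pose out of reach is approached as far as the arm can. A call with a number of a shift or a turn outside -1 to 1 is refused whole. A call with a gripper value outside its range is refused whole. OPENING is the opening, from 0 (shut) to 1 (fully open), set as the call begins (- or left out, the last holds). The fingers move at their own pace and stop on an object; FORCE is the grip in N (left out, the last holds). Time passes only in rows, so rows that do not move let the fingers close. It gives the time, the measured TCP pose, the force, the opening and the grip force at its end, in the units of the state.
- bot.get_obs(): the state, without advancing time (a new reading comes with each control period).
- bot.camera(name): name is "side" or "top"; returns the picture (400x640x3 uint8, red, green, blue); there is no depth.
- bot.camera_model(name): a dict with "vertical_fov" (degrees; the focal length in pixels is half the picture's height over the tangent of half this angle, whatever the lens; pixels are square), "cx", "cy" (the principal point, pixels), "k1" (the pictures are not rectified: a ray, as slopes to the right and down, at radius r is drawn at 1 + k1 r^2 times it, then the intrinsics apply), "R" (3x3) and "t" (3): a world point X has camera coordinates R X + t. Camera axes: x right, y down, z forward; pixel columns grow to the right and rows downward; lengths in m; the calibration is good to about 2 mm. A picture is of the moment at which its call begins. camera_model takes no time and is no camera call.
- bot.job_done(): hands the job in; it is judged then, once.
The state is a dict: "time": time; "q": joint angles; "qd": joint speeds; "joint_efforts": joint torques, N m; "ee_pos": TCP position; "tcp_rot": TCP orientation; "wrist_force": force on the tool from outside, world axes, zero at the start; "torque": the same for the moment, N m; "opening": finger opening in m; "grasp_force": force on a finger pad.
Only numpy, scipy, OpenCV 4.12 (cv2) and the standard library are available. Lean on these libraries where they do the work, as an engineer would, in place of code of your own. Each camera call takes 0.05 s, during which the arm holds its last target. There are 200 camera calls.

## Working session

There is one attempt and no reset: what is moved stays moved. The work goes in short steps, Python scripts to look and compute and a shell command to move; the robot and the scene stay as the last step left them, time stands still between calls to the robot, and variables do not carry over. Pictures are saved under pics/ and viewed, at most 10 in all, crops included, and the job is handed in when it is done.

```bash
mkdir -p pics
cat > h.py <<'E'
import numpy as np,cv2
from workcell import bot
def cam(n):
    m=bot.camera_model(n); f=200/np.tan(np.radians(m["vertical_fov"])/2)
    return m,f,np.array(m["R"]),np.array(m["t"])
def ray(n,u,v):
    m,f,R,t=cam(n); d=np.array([(u-m["cx"])/f,(v-m["cy"])/f]); s=d.copy()
    for _ in range(30): s=d/(1+m["k1"]*(s@s))
    return -R.T@t, R.T@np.array([s[0],s[1],1])
def onz(n,u,v,z):
    c,d=ray(n,u,v); return c+d*(z-c[2])/d[2]
def proj(n,X):
    m,f,R,t=cam(n); p=R@np.array(X)+t; s=p[:2]/p[2]; s=s*(1+m["k1"]*(s@s)); return s*f+[m["cx"],m["cy"]]
def tri(a,b):
    (c1,d1),(c2,d2)=ray("top",*a),ray("side",*b)
    k=np.linalg.lstsq(np.array([d1,-d2]).T,c2-c1,rcond=None)[0]
    p,q=c1+k[0]*d1,c2+k[1]*d2; return (p+q)/2,np.linalg.norm(p-q)
E
python3 - <<'E'
from h import *
for n in("top","side"):
    i=bot.camera(n)[:,:,::-1]; cv2.imwrite(f"pics/{n}0.png",i)
    m,f,R,t=cam(n); print(n,f,m["k1"],-R.T@t,R[2])
    if n=="top": cv2.imwrite("pics/top0v.png",cv2.resize(i,(800,500),interpolation=cv2.INTER_CUBIC))
    else: cv2.imwrite("pics/side0v.png",cv2.resize(i,(800,500),interpolation=cv2.INTER_CUBIC))
print(bot.get_obs())
E
```

```text
top 401.5597850507101 0.026652596905060503 [0.3824876  0.03156494 1.05653878] [ 0.13945225  0.0150975  -0.9901137 ]
side 378.3434346556448 -0.06678871520567856 [ 0.36698217 -0.54044873  0.77645898] [ 0.1754822   0.62349228 -0.76188147]
{'time': 0.1, 'q': array([-7.60880937e+01,  5.00809503e+00,  1.00398373e+01,  9.50980830e+01,
        2.13881757e-03,  8.99995144e+01]), 'qd': array([-0.01029415, -0.04417505,  0.07612412, -0.01118708,  0.00048281,
       -0.01688221]), 'joint_efforts': array([-1.41759145e-03, -5.21560514e+01,  4.65654230e+01,  1.61026453e-02,
       -8.51222990e-05, -3.34756809e-07]), 'ee_pos': array([ 0.13220576, -0.53370174,  0.24966009]), 'tcp_rot': array([-1.79933659e+02, -2.13937841e-03,  1.39123894e+01]), 'wrist_force': array([ 0.33065929,  0.8941155 , -0.66383043]), 'torque': array([0.03111866, 0.03770957, 0.01771523]), 'grasp_force': 0.0, 'opening': 0.08515155506140042}
```

View pics/top0v.png

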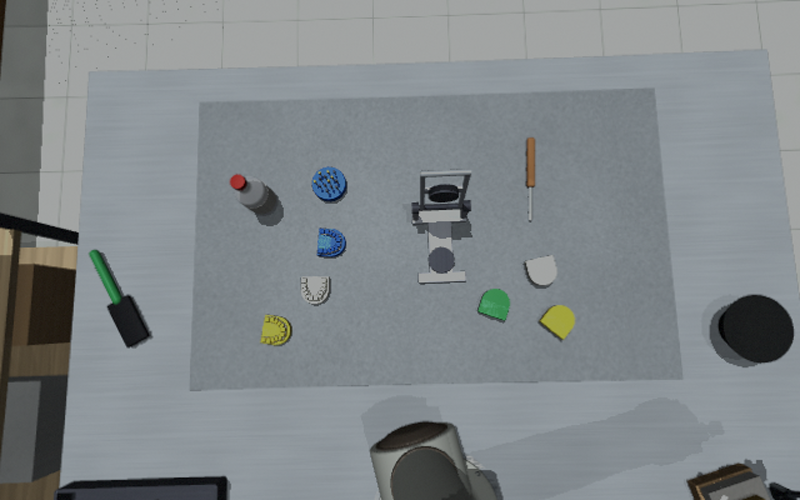

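View pics/side0v.png

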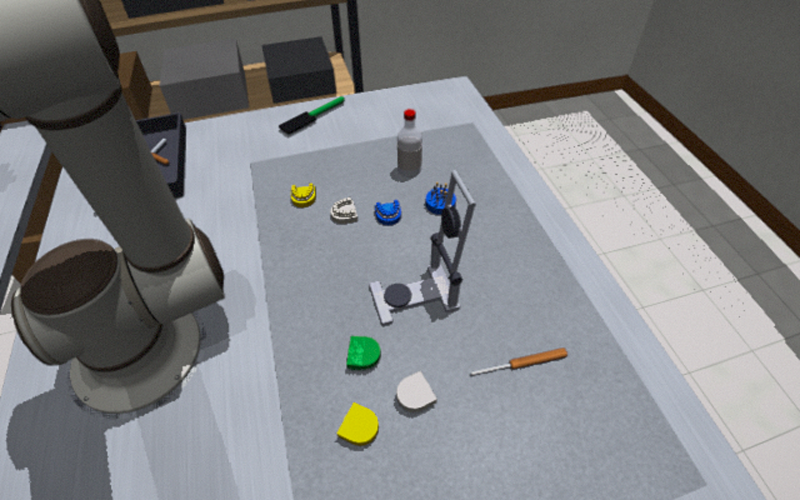

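The top picture shows the white lower cast at about (315,290), the white upper cast at (541,270) and the articulator plate at (441,260), front towards the robot (800-px scale). Next I need enlarged crops.

```bash
python3 - <<'E'
from h import *
t=cv2.imread("pics/top0.png"); s=cv2.imread("pics/side0.png")
def c(i,u,v,w,h,k,name=None): return cv2.resize(i[v:v+h,u:u+w],(w*k,h*k),interpolation=cv2.INTER_CUBIC)
# lower top(232..272,212..252), upper top (412..452,196..236); articulator top (320..390,130..230)
A=np.hstack([c(t,232,212,40,40,8),c(t,412,196,40,40,8)]) #640x320
A=np.hstack([A,np.zeros((320,160,3),np.uint8)])
B=np.hstack([c(s,256,148,40,40,7),c(s,312,292,40,40,7)]) #560x280
B=np.hstack([B,np.zeros((280,240,3),np.uint8)])
B[:280,560:800]=c(t,322,135,60,70,4)[:280,:240]
cv2.imwrite("pics/m1.png",np.vstack([A,B]))
C=np.hstack([c(t,320,130,66,100,6)[:,:396],c(s,295,130,80,130,5)[:600,:400]])
E
python3 - <<'E'
import cv2,numpy as np
t=cv2.imread("pics/top0.png"); s=cv2.imread("pics/side0.png")
a=cv2.resize(t[130:230,320:386],(396,600),interpolation=cv2.INTER_CUBIC)
b=cv2.resize(s[135:260,292:376],(403,600),interpolation=cv2.INTER_CUBIC)
cv2.imwrite("pics/m2.png",np.hstack([a,b]))
E
```

```text
(no output)
```

View pics/m1.png

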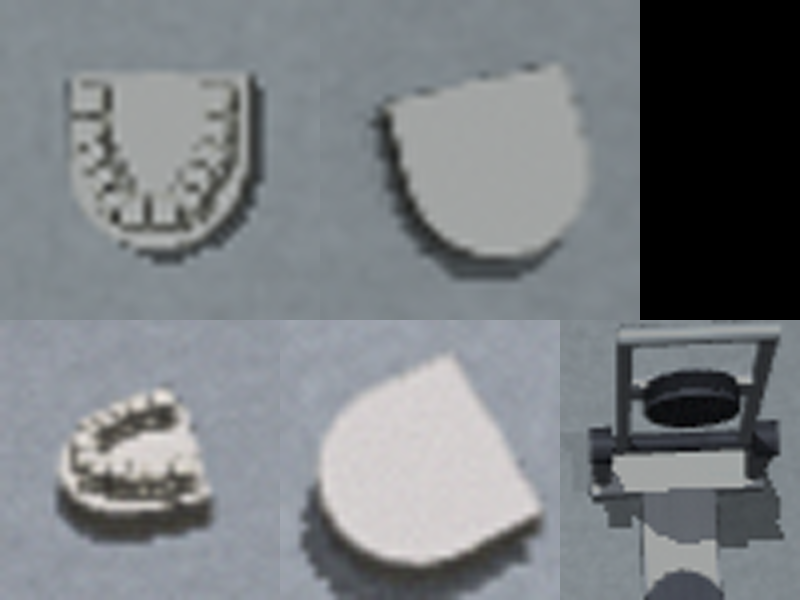

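View pics/m2.png

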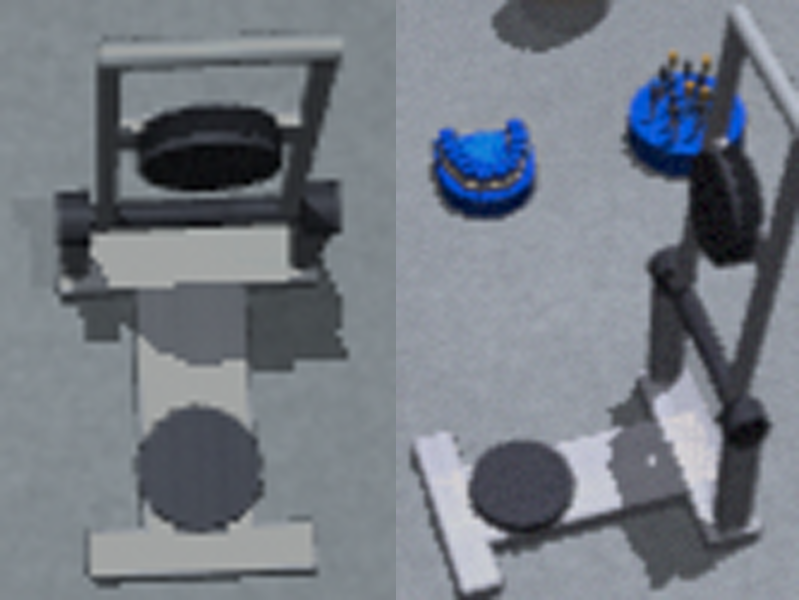

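The crops show the lower cast with its front to the robot, the upper cast turned slightly with its front also to the robot, and the plate at m2 (199,467). The bar's ends are at (100,48) and (343,46). I'll fit outlines for precision.

```bash
cat > fit.py <<'E'
from h import *
from scipy.optimize import least_squares
def P(x,y,o,k): return (o[0]+(x+.5)/k-.5, o[1]+(y+.5)/k-.5)
def dsd(p): # signed distance to D outline, x from front(-29) to back 28
    x,y=p; 
    return np.hypot(x,y)-.029 if x<0 and True else max(abs(y)-.029,x-.028)
def fitD(pts,x0):  # pts: world xy on outline
    def r(q):
        c,s=np.cos(q[2]),np.sin(q[2]); out=[]
        for w in pts:
            d=w-q[:2]; out.append(dsd((c*d[0]+s*d[1],-s*d[0]+c*d[1])))
        return np.array(out)*1000
    s=least_squares(r,x0,loss='soft_l1',diff_step=1e-4); return s.x,np.abs(s.fun).mean()
def white(img,box,z,name,thr):
    u,v,w,h=box; c=img[v:v+h,u:u+w]; c=cv2.resize(c,None,fx=8,fy=8,interpolation=cv2.INTER_CUBIC).astype(int)
    m=(c.min(2)>thr).astype(np.uint8)
    m=cv2.morphologyEx(m,cv2.MORPH_CLOSE,np.ones((25,25)))
    k=max(cv2.findContours(m,cv2.RETR_EXTERNAL,cv2.CHAIN_APPROX_NONE)[0],key=cv2.contourArea)[:,0]
    k=cv2.convexHull(k)[:,0]
    k2=[]
    for a,b in zip(k,np.roll(k,-1,0)):
        n=max(1,int(np.hypot(*(b-a))/4)); k2+=[a+(b-a)*i/n for i in range(n)]
    return [onz(name,*P(x,y,(u,v),8),z)[:2] for x,y in k2]
E
python3 - <<'E'
from fit import *
t=cv2.imread("pics/top0.png")[:,:,:]
for thr in (135,142,150):
  for nm,box,z in(("low",(232,212,40,40),.017),("up",(412,196,40,40),.030)):
    pts=white(t,box,z,"top",thr); q0=np.r_[np.mean(pts,0),0]
    s,e=fitD(pts,q0); print(thr,nm,s[:2].round(4),np.degrees(s[2]).round(1),"mm err",e.round(2),np.ptp(pts,0).round(3))
T=lambda x,y:P(x,y,(320,130),6)
S=lambda x,y:P(x,y,(292,135),4.8)
print("plate top",onz("top",*T(199.5,467),.022),"side",onz("side",*S(521,486),.022))
a,b=onz("top",*T(91,577),0.012),onz("top",*T(315,570),.012); print("front bar",a,b,np.degrees(np.arctan2(*(a-b)[:2])))
for p,n in((T(100,48),'L'),(T(343,46),'R')):
  print(n,[onz("top",*p,z).round(4) for z in(.25,.265)])
p=tri(T(221,50),(462/1.25,192/1.25));print("bar",p)
# low, up in side: manual z=.017/.03
E
```

```text
135 low [0.4411 0.24  ] 3.3 mm err 4.57 [0.066 0.072]
135 up [ 0.4725 -0.2277] 11.5 mm err 0.34 [0.061 0.063]
142 low [0.4456 0.2424] -1.8 mm err 0.42 [0.057 0.057]
142 up [ 0.4725 -0.2274] 11.7 mm err 0.36 [0.06  0.061]
150 low [0.4454 0.2422] -2.2 mm err 0.82 [0.056 0.056]
150 up [ 0.4722 -0.227 ] 10.7 mm err 0.88 [0.059 0.06 ]
plate top [ 0.5005353  -0.02255152  0.022     ] side [ 0.69402643 -0.08306904  0.022     ]
front bar [0.4548852  0.02540625 0.012     ] [ 0.45563805 -0.07152166  0.012     ] -0.44501407514174307
L [array([0.6207, 0.019 , 0.25  ]), array([0.6163, 0.0193, 0.265 ])]
R [array([ 0.6191, -0.0645,  0.25  ]), array([ 0.6147, -0.0628,  0.265 ])]
bar (array([ 0.61585439, -0.02194257,  0.25785729]), np.float64(0.001364025631170421))
```

```bash
R='[0.405,0.97,0,0,0,-0.058]'; python3 -m crank '[[[0.4,0.97,0,0,0,-0.06],[0.4,0.97,0,0,0,-0.06],[0.4,0.97,0,0,0,-0.06],[0.4,0.97,0,0,0,-0.06],[0.4,0.97,0,0,0,-0.06],[0.4,0.97,0,0,0,-0.06],[0.4,0.97,0,0,0,-0.06],[0.4,0.97,0,0,0,-0.06],[0.4,0.97,0,0,0,-0.06],[0.4,0.97,0,0,0,-0.06],[0.4,0.97,0,0,0,-0.06],[0.4,0.97,0,0,0,-0.06],[0.4,0.97,0,0,0,-0.06],[0.4,0.97,0,0,0,-0.06],[0.4,0.97,0,0,0,-0.06],[0.4,0.97,0,0,0,-0.06],[0.4,0.97,0,0,0,-0.06],[0.4,0.97,0,0,0,-0.06],[0.4,0.97,0,0,0,-0.06],[0.4,0.97,0,0,0,-0.06]]]' 1 25
python3 -m crank '[[[0.4,0.97,0,0,0,-0.06],[0.4,0.97,0,0,0,-0.06],[0.4,0.97,0,0,0,-0.06],[0.4,0.97,0,0,0,-0.06],[0.4,0.97,0,0,0,-0.06],[0.4,0.97,0,0,0,-0.06],[0.4,0.97,0,0,0,-0.06],[0.4,0.97,0,0,0,-0.06],[0.4,0.97,0,0,0,-0.06],[0.4,0.97,0,0,0,-0.06],[0.4,0.97,0,0,0,-0.06],[0.4,0.97,0,0,0,-0.06],[0.4,0.97,0,0,0,-0.06],[0.4,0.97,0,0,0,-0.06],[0.4,0.97,0,0,0,-0.06],[0.4,0.97,0,0,0,-0.06],[0.4,0.97,0,0,0,-0.06],[0.4,0.97,0,0,0,-0.06],[0.4,0.97,0,0,0,-0.06],[0.4,0.97,0,0,0,-0.06]]]'
python3 - <<'E'
from fit import *
S=lambda x,y:P(x,y,(292,135),4.8)
print("side plate",onz("side",*S(125,486),.022))
E
```

```text
time: 1.77
ee_pos: [0.2923, -0.1448, 0.2501]
tcp_rot: [-180.0, 0.0, 5.6]
wrist_force: [1.0, -0.9, 0.7]
opening: 0.0852
grasp_force: 0.0
time: 3.43
ee_pos: [0.4661, 0.0916, 0.2502]
tcp_rot: [-173.5, 0.0, 7.5]
wrist_force: [0.3, -0.3, 1.1]
opening: 0.0857
grasp_force: 0.0
side plate [ 0.5015797  -0.02598047  0.022     ]
```

```bash
python3 -m crank '[[[0,0,0,0,0,0],[0,0,0,0,0,0],[0,0,0,0,0,0],[0,0,0,0,0,0]]]'
python3 - <<'E'
from h import *
o=bot.get_obs(); print(o['q'].round(1),o['qd'].round(1))
E
```

```text
time: 3.77
ee_pos: [0.4649, 0.0906, 0.2505]
tcp_rot: [-173.6, 0.0, 7.5]
wrist_force: [-0.1, 0.4, -0.3]
opening: 0.0857
grasp_force: 0.0
[  7.4  -5.6  -0.6  95.    6.4 179.9] [-0.1 -0.4 -0.1 -0.1  0.1  0. ]
```

Joint 6 hit its limit, so I'll use the half-turn-equivalent yaw (about 178°).

```bash
python3 -m crank '[[[0,0,0,-0.92,-0.12,0],[0,0.4,0,0,0,1],[0,0.4,0,0,0,1],[0,0.4,0,0,0,1],[0,0.4,0,0,0,1],[0,0.4,0,0,0,1],[0,0.4,0,0,0,1],[0,0.4,0,0,0,1],[0,0.4,0,0,0,1],[0,0.4,0,0,0,1],[0,0.4,0,0,0,1],[0,0.4,0,0,0,1],[0,0.4,0,0,0,1],[0,0.4,0,0,0,1],[0,0.4,0,0,0,1],[0,0.4,0,0,0,1],[0,0.4,0,0,0,1],[0,0.4,0,0,0,1],[0,0.4,0,0,0,1],[0,0.4,0,0,0,1]]]'
```

```text
time: 5.43
ee_pos: [0.4673, 0.2268, 0.2506]
tcp_rot: [-179.3, 0.1, 139.7]
wrist_force: [0.2, 1.0, -0.3]
opening: 0.0855
grasp_force: 0.0
```

```bash
python3 -m crank '[[[-0.1,0.1,-0.8,0,0,0.9],[-0.1,0.1,-0.8,0,0,0.9],[-0.1,0.1,-0.8,0,0,0.9],[-0.1,0.1,-0.8,0,0,0.9],[-0.1,0.1,-0.8,0,0,0.9],[0,0.1,-0.8,0,0,0.5],[0,0,-0.8,0,0,0],[0,0,-0.8,0,0,0],[0,0,-0.8,0,0,0],[0,0,-0.5,0,0,0],[0,0,0,0,0,0],[0,0,0,0,0,0]]]'
```

```text
time: 6.43
ee_pos: [0.4574, 0.2385, 0.0965]
tcp_rot: [-179.2, 0.0, 173.7]
wrist_force: [1.0, 0.9, 0.1]
opening: 0.0852
grasp_force: 0.0
```

```bash
python3 -m crank '[[[-0.05,0.17,-0.6,0.11,0,0.63],[0,0,-0.6,0,0,0],[0,0,-0.6,0,0,0],[0,0,-0.6,0,0,0],[0,0,-0.6,0,0,0],[0,0,-0.4,0,0,0],[0,0,-0.3,0,0,0],[0,0,-0.1,0,0,0],[0,0,0,0,0,0],[0,0,0,0,0,0]]]'
python3 - <<'E'
from h import *
a=bot.camera("top")[:,:,::-1];b=bot.camera("side")[:,:,::-1]
a=cv2.resize(a[190:260,215:290],(400,373),interpolation=cv2.INTER_CUBIC)
b=cv2.resize(b[120:190,240:315],(400,373),interpolation=cv2.INTER_CUBIC)
cv2.imwrite("pics/g1.png",np.hstack([a,b]))
E
```

```text
time: 7.27
ee_pos: [0.4568, 0.2422, 0.0206]
tcp_rot: [180.0, 0.0, 178.1]
wrist_force: [0.2, 0.4, -0.3]
opening: 0.0856
grasp_force: 0.0
```

View pics/g1.png

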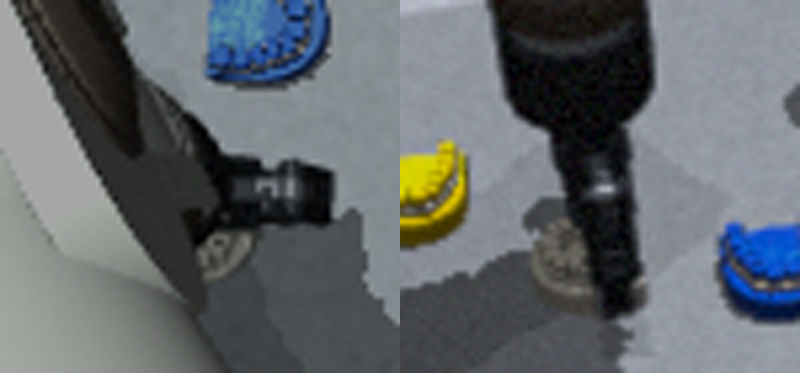

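The picture shows the gripper straddling the rear half of the cast, and the finger is clear of the bench. I'll lower slightly and close.

```bash
python3 -m crank '[[[0,0,-0.12,0,0,0],[0,0,0,0,0,0],[0,0,0,0,0,0],[0,0,0,0,0,0],[0,0,0,0,0,0],[0,0,0,0,0,0],[0,0,0,0,0,0],[0,0,0,0,0,0]]]' 0.5 25
python3 -m crank '[[[0,0,0,0,0,0],[0,0,0,0,0,0],[0,0,0,0,0,0],[0,0,0,0,0,0]]]'
```

```text
time: 8.03
ee_pos: [0.4567, 0.2421, 0.018]
tcp_rot: [180.0, 0.0, 178.1]
wrist_force: [-1.2, -0.6, 2.8]
opening: 0.0577
grasp_force: 27.6
time: 8.37
ee_pos: [0.4567, 0.2421, 0.0181]
tcp_rot: [180.0, 0.0, 178.1]
wrist_force: [-1.0, -0.4, 4.4]
opening: 0.0573
grasp_force: 27.7
```

```bash
python3 -m crank '[[[0,0,0.3,0,0,0],[0,0,0.6,0,0,0],[0,0,0.8,0,0,0],[0,0,0.8,0,0,0],[0,0,0.8,0,0,0],[0,0,0.5,0,0,0],[0,0,0.2,0,0,0],[0,0,0,0,0,0]]]'
python3 -m crank '[[[0.1,-0.4,0,0,0,0],[0.17,-0.8,0,0,0,0.02],[0.17,-0.8,0,0,0,0.02],[0.17,-0.8,0,0,0,0.02],[0.17,-0.8,0,0,0,0.02],[0.17,-0.8,0,0,0,0.02],[0.17,-0.8,0,0,0,0.02],[0.17,-0.8,0,0,0,0.02],[0.17,-0.8,0,0,0,0.02],[0.17,-0.8,0,0,0,0.02],[0.17,-0.8,0,0,0,0.02],[0.17,-0.8,0,0,0,0.02],[0.17,-0.8,0,0,0,0.02],[0.17,-0.8,0,0,0,0.02],[0.17,-0.8,0,0,0,0.02],[0.17,-0.8,0,0,0,0.02],[0.15,-0.6,0,0,0,0],[0,-0.2,0,0,0,0],[0,0,0,0,0,0],[0,0,0,0,0,0]]]'
python3 - <<'E'
from h import *
b=bot.camera("side")[:,:,::-1]; a=bot.camera("top")[:,:,::-1]
cv2.imwrite("pics/p1.png",np.hstack([cv2.resize(a[150:250,310:410],(400,400),interpolation=cv2.INTER_CUBIC),cv2.resize(b[165:265,270:370],(400,400),interpolation=cv2.INTER_CUBIC)]))
E
```

```text
time: 9.03
ee_pos: [0.457, 0.2423, 0.099]
tcp_rot: [179.9, 0.1, 178.1]
wrist_force: [-0.4, 0.8, -2.5]
opening: 0.0573
grasp_force: 27.2
time: 10.7
ee_pos: [0.5123, -0.0218, 0.0975]
tcp_rot: [180.0, -0.0, -179.9]
wrist_force: [0.6, 0.7, -1.6]
opening: 0.0575
grasp_force: 27.2
```

View pics/p1.png

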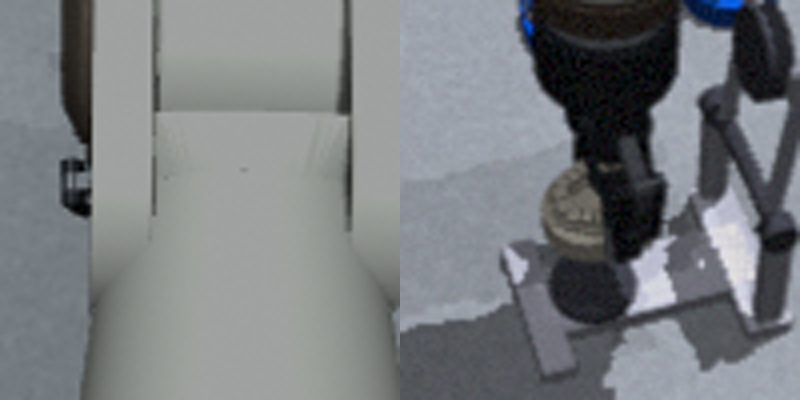

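The side view shows the cast level above the plate. Lowering.

```bash
python3 -m crank '[[[0,-0.05,-0.4,0,0,0],[0,0,-0.5,0,0,0],[0,0,-0.5,0,0,0],[0,0,-0.5,0,0,0],[0,0,-0.4,0,0,0],[0,0,-0.25,0,0,0],[0,0,-0.1,0,0,0],[0,0,-0.05,0,0,0],[0,0,0,0,0,0],[0,0,0,0,0,0],[0,0,0,0,0,0]]]'
```

```text
time: 11.72
ee_pos: [0.5129, -0.0229, 0.0444]
tcp_rot: [180.0, 0.0, -179.9]
wrist_force: [-0.4, 0.4, -2.1]
opening: 0.0576
grasp_force: 27.2
```

```bash
python3 -m crank '[[[-0.03,0,-0.07,0,0,0],[0,0,-0.05,0,0,0],[0,0,-0.03,0,0,0],[0,0,0,0,0,0],[0,0,0,0,0,0]]]';python3 -m crank '[[[0,0,-0.04,0,0,0],[0,0,0,0,0,0],[0,0,0,0,0,0],[0,0,0,0,0,0]]]';python3 -m crank '[[[0,0,-0.03,0,0,0],[0,0,0,0,0,0],[0,0,0,0,0,0]]]'
```

```text
time: 12.13
ee_pos: [0.512, -0.0229, 0.0409]
tcp_rot: [180.0, -0.0, -179.9]
wrist_force: [-0.3, 0.9, -1.5]
opening: 0.0571
grasp_force: 27.2
time: 12.47
ee_pos: [0.512, -0.0229, 0.0401]
tcp_rot: [180.0, 0.0, -179.9]
wrist_force: [-0.6, -0.1, -0.7]
opening: 0.0574
grasp_force: 27.2
time: 12.72
ee_pos: [0.512, -0.0229, 0.0401]
tcp_rot: [180.0, 0.0, -179.9]
wrist_force: [-3.4, -0.2, 6.0]
opening: 0.0574
grasp_force: 28.0
```

Contact is at 6 N. Opening and rising.

```bash
python3 -m crank '[[[0,0,0.03,0,0,0],[0,0,0,0,0,0],[0,0,0,0,0,0],[0,0,0,0,0,0],[0,0,0,0,0,0],[0,0,0.3,0,0,0],[0,0,0.7,0,0,0],[0,0,1,0,0,0],[0,0,1,0,0,0],[0,0,1,0,0,0],[0,0,0.8,0,0,0]]]' 1
python3 -m crank '[[[-0.17,-1,0,0,0,0],[-0.17,-1,0,0,0,0],[-0.17,-1,0,0,0,0.6],[-0.17,-1,0,0,0,0.6],[-0.17,-1,0,0,0,0.6],[-0.17,-1,0,0,0,0],[-0.17,-1,0,0,0,0],[-0.17,-1,0,0,0,0],[-0.17,-1,0,0,0,0],[-0.1,-0.9,0,0,0,0],[0,0,0,0,0,0],[0,0,0,0,0,0]]]'
python3 - <<'E'
from fit import *
a=bot.camera("top")[:,:,::-1].copy(); b=bot.camera("side")[:,:,::-1].copy(); cv2.imwrite("pics/t3.png",a);cv2.imwrite("pics/s3.png",b)
cv2.imwrite("pics/p2.png",np.hstack([cv2.resize(a[150:230,310:390],(400,400),interpolation=cv2.INTER_CUBIC),cv2.resize(b[190:270,280:360],(400,400),interpolation=cv2.INTER_CUBIC)]))
for X in([.501,-.0235,.022],): print(proj("top",X),proj("side",X))
E
```

```text
time: 13.63
ee_pos: [0.5122, -0.0229, 0.1382]
tcp_rot: [180.0, 0.1, -179.9]
wrist_force: [0.1, -0.2, 0.7]
opening: 0.0852
grasp_force: 0.0
time: 14.63
ee_pos: [0.4792, -0.2215, 0.1363]
tcp_rot: [180.0, 0.0, -167.6]
wrist_force: [-0.3, 0.4, -1.2]
opening: 0.0855
grasp_force: 0.0
[353.19417312 207.22947869] [317.1391555  235.10808977]
```

View pics/p2.png

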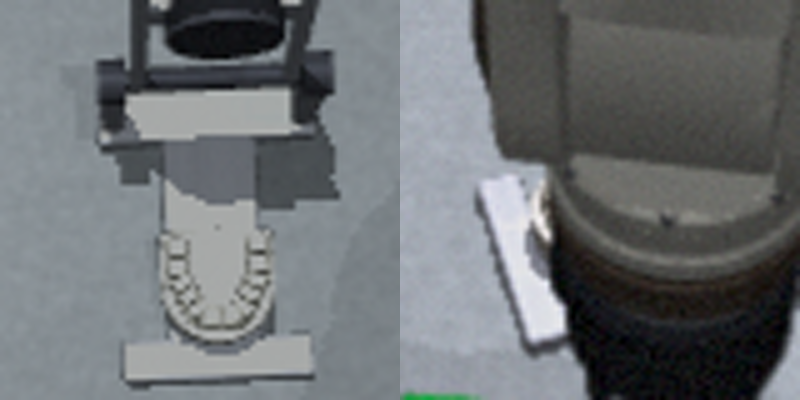

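Lower cast is seated on the plate, front away from the hinge; sides at x 160/273, front at y 342 in the crop.

Run:
```python
from fit import *
T=lambda x,y:P(x,y,(310,150),5)
print("low sides",onz("top",*T(159.5,270),.039)[:2],onz("top",*T(273.5,270),.039)[:2],"front",onz("top",*T(217,343),.022)[:2],onz("top",*T(217,338),.039)[:2])
t=cv2.imread("pics/t3.png");s=cv2.imread("pics/s3.png")
# front bar center y, spine
print("bar y",onz("top",*T(124,350),.014)[1],onz("top",*T(313,350),.014)[1])
t0=cv2.imread("pics/side0.png")
for thr in(150,160,170):
  pts=white(t0,(308,288,48,48),.03,"side",thr); q,e=fitD(pts,np.r_[np.mean(pts,0),.2]); print("upper by side",q[:2].round(4),np.degrees(q[2]).round(1),e.round(2))
```

```text
low sides [0.50909932 0.00689998] [ 0.50766533 -0.05115015] front [ 0.47254725 -0.02208504] [ 0.47361036 -0.02128512]
bar y 0.025917046415535567 -0.07212906128505472
upper by side [ 0.4671 -0.2284] 1.1 26.98
upper by side [ 0.4736 -0.2265] 10.9 0.57
upper by side [ 0.4735 -0.2269] 11.2 0.21
```

```bash
python3 -m crank '[[[0.23,-0.17,-0.5,0,0,-0.16],[0,0,-0.8,0,0,0],[0,0,-0.8,0,0,0],[0,0,-0.8,0,0,0],[0,0,-0.8,0,0,0],[0,0,-0.8,0,0,0],[0,0,-0.6,0,0,0],[0,0,-0.4,0,0,0],[0,0,-0.2,0,0,0],[0,0,0,0,0,0],[0,0,0,0,0,0]]]'
```

```text
time: 15.65
ee_pos: [0.4843, -0.2243, 0.0225]
tcp_rot: [-180.0, 0.0, -168.6]
wrist_force: [-0.1, -0.1, -0.4]
opening: 0.0855
grasp_force: 0.0
```

```bash
python3 -m crank '[[[0,0,-0.1,0,0,0],[0,0,0,0,0,0],[0,0,0,0,0,0],[0,0,0,0,0,0],[0,0,0,0,0,0],[0,0,0,0,0,0],[0,0,0,0,0,0],[0,0,0,0,0,0],[0,0,0,0,0,0],[0,0,0,0,0,0]]]' 0.5 25
python3 -m crank '[[[0,0,0.3,0,0,0],[0,0,0.6,0,0,0],[0,0,0.9,0,0,0],[0,0,1,0,0,0],[0,0,1,0,0,0],[0,0,0.8,0,0,0],[0,0,0.4,0,0,0],[0,0,0,0,0,0],[0,0,0,0,0,0]]]'
```

```text
time: 16.48
ee_pos: [0.4844, -0.2245, 0.0207]
tcp_rot: [-180.0, 0.1, -168.6]
wrist_force: [-0.2, 0.8, 5.4]
opening: 0.0578
grasp_force: 27.9
time: 17.23
ee_pos: [0.484, -0.2243, 0.12]
tcp_rot: [180.0, 0.0, -168.6]
wrist_force: [-0.1, 0.5, -2.2]
opening: 0.0576
grasp_force: 27.3
```

```bash
python3 -m crank '[[[0.05,0.3,0,0,0,0],[0.1,0.7,0,0,0,-0.14],[0.1,0.7,0,0,0,-0.14],[0.1,0.7,0,0,0,-0.14],[0.1,0.7,0,0,0,-0.14],[0.1,0.7,0,0,0,-0.14],[0.1,0.7,0,0,0,-0.14],[0.1,0.7,0,0,0,-0.14],[0.1,0.7,0,0,0,-0.14],[0.1,0.7,0,0,0,-0.14],[0.1,0.7,0,0,0,-0.14],[0.1,0.7,0,0,0,-0.14],[0.1,0.7,0,0,0,-0.1],[0.1,0.7,0,0,0,0],[0.1,0.5,0,0,0,0],[0,0.2,0,0,0,0],[0,0,0,0,0,0],[0,0,0,0,0,0]]]'
```

```text
time: 18.73
ee_pos: [0.5128, -0.0224, 0.1197]
tcp_rot: [180.0, -0.0, -179.9]
wrist_force: [-0.2, -0.2, -1.6]
opening: 0.0577
grasp_force: 27.3
```

Good. Descending to just above contact, expected at TCP z ≈ 0.0727.

```bash
python3 -m crank '[[[0,-0.02,-0.4,0,0,0],[0,0,-0.5,0,0,0],[0,0,-0.5,0,0,0],[0,0,-0.4,0,0,0],[0,0,-0.2,0,0,0],[0,0,-0.1,0,0,0],[0,0,0,0,0,0],[0,0,0,0,0,0],[0,0,0,0,0,0]]]'
python3 - <<'E'
from h import *
b=bot.camera("side")[:,:,::-1]
cv2.imwrite("pics/p3.png",cv2.resize(b[180:260,270:370],(700,560),interpolation=cv2.INTER_CUBIC))
E
```

```text
time: 19.48
ee_pos: [0.5133, -0.0227, 0.0786]
tcp_rot: [180.0, 0.0, -179.9]
wrist_force: [0.4, -0.1, -1.7]
opening: 0.0571
grasp_force: 27.3
```

View pics/p3.png

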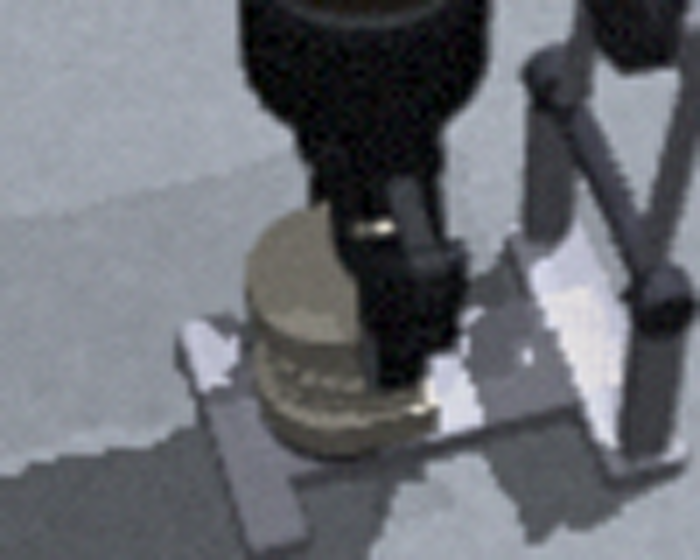

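The upper cast hangs level and aligned over the lower cast, its left edge at (245,280) over the lower's at (260,400). Continuing down slowly.

```bash
python3 -m crank '[[[0,0,-0.1,0,0,0],[0,0,-0.08,0,0,0],[0,0,-0.05,0,0,0],[0,0,0,0,0,0],[0,0,0,0,0,0],[0,0,0,0,0,0]]]';python3 -m crank '[[[0,0,-0.03,0,0,0],[0,0,-0.02,0,0,0],[0,0,0,0,0,0],[0,0,0,0,0,0]]]'
```

```text
time: 20.03
ee_pos: [0.513, -0.0227, 0.0735]
tcp_rot: [180.0, 0.0, -179.9]
wrist_force: [0.5, -0.2, -0.7]
opening: 0.0574
grasp_force: 27.3
time: 20.37
ee_pos: [0.5131, -0.0227, 0.0727]
tcp_rot: [180.0, 0.0, -179.9]
wrist_force: [-0.3, -0.1, 0.9]
opening: 0.0575
grasp_force: 27.6
```

```bash
python3 -m crank '[[[0,0,-0.02,0,0,0],[0,0,0,0,0,0],[0,0,0,0,0,0]]]';python3 -m crank '[[[0,0,0,0,0,0],[0,0,0,0,0,0],[0,0,0,0,0,0],[0,0,0,0,0,0],[0,0,0,0,0,0],[0,0,0.3,0,0,0],[0,0,0.7,0,0,0],[0,0,1,0,0,0],[0,0,1,0,0,0],[0,0,1,0,0,0],[0,0,1,0,0,-0.8],[0,0,1,0,0,-1],[0,0,1,0,0,-1],[0,0,1,0,0,-1],[0,0,1,0,0,-1],[0,0,1,0,0,-1],[0,0,1,0,0,-1],[0,0,1,0,0,-1],[0,0,1,0,0,-1],[0,0,0.8,0,0,-1]]]' 1
```

```text
time: 20.62
ee_pos: [0.5132, -0.0227, 0.0727]
tcp_rot: [180.0, 0.0, -179.9]
wrist_force: [-1.7, 0.3, 5.0]
opening: 0.0579
grasp_force: 28.0
time: 22.28
ee_pos: [0.5128, -0.0227, 0.3501]
tcp_rot: [179.9, 0.0, 112.4]
wrist_force: [0.2, 0.4, -0.3]
opening: 0.0851
grasp_force: 0.0
```

```bash
python3 -m crank '[[[0,0,0.2,0,0,-1],[0,0,0,0,0,-1],[0,0,0,0,0,-1],[0,0,0,0,0,-1],[0,0,0,0,0,0],[0,0,0,0,0,0]]]' 0.5
python3 - <<'E'
from h import *
a=bot.camera("top")[:,:,::-1].copy(); b=bot.camera("side")[:,:,::-1].copy()
cv2.imwrite("pics/p4.png",np.hstack([cv2.resize(a[125:225,310:400],(360,400),interpolation=cv2.INTER_CUBIC),cv2.resize(b[130:255,285:390],(420,500),interpolation=cv2.INTER_CUBIC)[100:]]))
cv2.imwrite("pics/p4.png",cv2.resize(b[130:255,285:390],(504,600),interpolation=cv2.INTER_CUBIC))
E
```

```text
time: 22.78
ee_pos: [0.5129, -0.0227, 0.3524]
tcp_rot: [180.0, -0.0, 85.5]
wrist_force: [0.4, 0.9, -0.2]
opening: 0.043
grasp_force: 0.0
```

View pics/p4.png

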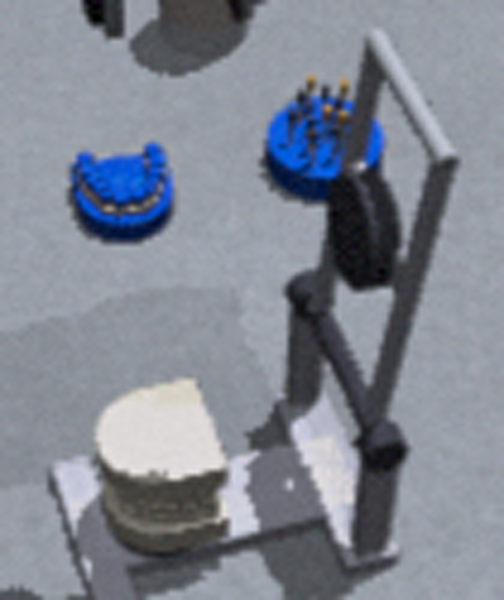

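The casts are stacked squarely, front over front. The bar runs from (374,36) to (449,156) in this crop.

Run:
```python
from fit import *
S=lambda x,y:P(x,y,(285,130),4.8); T=lambda x,y:P(x,y,(320,130),6)
c,d=ray("side",*S(412,95)); k=(-.0225-c[1])/d[1]; print("bar xz from side at y=-.0225",c+k*d)
for p in((374,36),(449,156)):
  c,d=ray("side",*S(*p)); k=(.264-c[2])/d[2]; print(c+k*d)
print(tri(T(221,50),S(412,95)))
for z in (.255,.26,.265): print(onz("top",*T(221,50),z))
for th in (1.62,1.65,1.69,1.72,1.75):
  X=np.array([.5962-.17*np.cos(th),-.0225,.097+.17*np.sin(th)]); print(th,X,proj("side",X),S(412,95),proj("top",X),T(221,50))
```

```text
bar xz from side at y=-.0225 [ 0.61562112 -0.0225      0.26943877]
[0.61622798 0.02343731 0.264     ]
[ 0.61942155 -0.05579278  0.264     ]
(array([ 0.61476032, -0.0215993 ,  0.26840501]), np.float64(0.0025248069040627523))
[ 0.61739281 -0.02225945  0.255     ]
[ 0.61592747 -0.0219237   0.26      ]
[ 0.61446213 -0.02158794  0.265     ]
1.62 [ 0.60456125 -0.0225      0.26679426] [365.13125241 151.44226777] (370.4375, 149.39583333333334) [357.07926255 142.40389274] (356.4166666666667, 137.91666666666666)
1.65 [ 0.60965055 -0.0225      0.26646705] [367.50787588 151.07884683] (370.4375, 149.39583333333334) [356.98715095 140.00412514] (356.4166666666667, 137.91666666666666)
1.69 [ 0.61641667 -0.0225      0.26579362] [370.64431084 150.68704838] (370.4375, 149.39583333333334) [356.85821732 136.856602  ] (356.4166666666667, 137.91666666666666)
1.72 [ 0.62147062 -0.0225      0.26511126] [372.96837447 150.46285747] (370.4375, 149.39583333333334) [356.75712792 134.53931058] (356.4166666666667, 137.91666666666666)
1.75 [ 0.62650183 -0.0225      0.26427761] [375.26490599 150.2983154 ] (370.4375, 149.39583333333334) [356.65245466 132.26268042] (356.4166666666667, 137.91666666666666)
```

```bash
python3 -m crank '[[[0.5,0,0,0,0,0.3],[0.8,0,0,0,0,0.35],[0.8,0,0,0,0,0],[0.8,0,0,0,0,0],[0.8,0,0,0,0,0],[0.8,0,0,0,0,0],[0.6,0,0,0,0,0],[0,0,0,0,0,0],[0,0,0,0,0,0]]]'
```

```text
time: 23.63
ee_pos: [0.6151, -0.0227, 0.3514]
tcp_rot: [-179.9, -0.0, 89.8]
wrist_force: [-0.3, -0.2, 0.2]
opening: 0.0429
grasp_force: 0.0
```

```bash
python3 -m crank '[[[0,0,-0.4,0,0,0],[0,0,-0.8,0,0,0],[0,0,-0.8,0,0,0],[0,0,-0.8,0,0,0],[0,0,-0.7,0,0,0],[0,0,-0.5,0,0,0],[0,0,-0.25,0,0,0],[0,0,0,0,0,0],[0,0,0,0,0,0]]]'
python3 -m crank '[[[0,0,0,0,0,0],[0,0,0,0,0,0],[0,0,0,0,0,0],[0,0,0,0,0,0],[0,0,0,0,0,0],[0,0,0,0,0,0],[0,0,0,0,0,0],[0,0,0,0,0,0]]]' 0 22
python3 - <<'E'
import numpy as np
from h import bot
p=bot.get_obs()['ee_pos']; h=np.array([.5962,.097]); d=p[[0,2]]-h; th=np.arctan2(d[1],-d[0]); print(p,th,np.hypot(*d))
for n,t in enumerate(np.linspace(th,0,36)): 
    q=h+.17*np.array([-np.cos(t),np.sin(t)]); 
    if n: print(n,round(t,3),((q-l)/.02).round(2),q.round(4))
    l=q
E
```

```text
time: 24.38
ee_pos: [0.6145, -0.0227, 0.2679]
tcp_rot: [180.0, 0.0, 89.7]
wrist_force: [-0.0, 0.5, -0.4]
opening: 0.0427
grasp_force: 0.0
time: 25.05
ee_pos: [0.6152, -0.0227, 0.2678]
tcp_rot: [179.9, 0.0, 89.7]
wrist_force: [0.6, -0.1, 5.8]
opening: 0.0093
grasp_force: 21.7
[ 0.61522299 -0.02273235  0.26781225] 1.6817071578059095 0.1718682617863623
1 1.634 [-0.41  0.04] [0.6069 0.2667]
2 1.586 [-0.41  0.02] [0.5987 0.267 ]
3 1.538 [-0.41 -0.  ] [0.5906 0.2669]
4 1.49 [-0.41 -0.02] [0.5824 0.2664]
5 1.441 [-0.41 -0.04] [0.5743 0.2656]
6 1.393 [-0.4  -0.06] [0.5662 0.2643]
7 1.345 [-0.4  -0.08] [0.5582 0.2627]
8 1.297 [-0.4 -0.1] [0.5503 0.2607]
9 1.249 [-0.39 -0.12] [0.5425 0.2583]
10 1.201 [-0.38 -0.14] [0.5348 0.2555]
11 1.153 [-0.38 -0.16] [0.5272 0.2524]
12 1.105 [-0.37 -0.17] [0.5199 0.2489]
13 1.057 [-0.36 -0.19] [0.5127 0.2451]
14 1.009 [-0.35 -0.21] [0.5056 0.2409]
15 0.961 [-0.34 -0.23] [0.4988 0.2364]
16 0.913 [-0.33 -0.24] [0.4923 0.2315]
17 0.865 [-0.32 -0.26] [0.4859 0.2264]
18 0.817 [-0.3  -0.27] [0.4798 0.2209]
19 0.769 [-0.29 -0.29] [0.474  0.2152]
20 0.721 [-0.28 -0.3 ] [0.4685 0.2092]
21 0.673 [-0.26 -0.31] [0.4632 0.2029]
22 0.625 [-0.25 -0.33] [0.4583 0.1964]
23 0.577 [-0.23 -0.34] [0.4537 0.1897]
24 0.529 [-0.21 -0.35] [0.4494 0.1827]
25 0.48 [-0.2  -0.36] [0.4454 0.1756]
26 0.432 [-0.18 -0.37] [0.4418 0.1682]
27 0.384 [-0.16 -0.37] [0.4386 0.1607]
28 0.336 [-0.14 -0.38] [0.4357 0.1531]
29 0.288 [-0.13 -0.39] [0.4332 0.1453]
30 0.24 [-0.11 -0.39] [0.4311 0.1374]
31 0.192 [-0.09 -0.4 ] [0.4293 0.1295]
32 0.144 [-0.07 -0.4 ] [0.428  0.1214]
33 0.096 [-0.05 -0.41] [0.427  0.1133]
34 0.048 [-0.03 -0.41] [0.4264 0.1052]
35 0.0 [-0.01 -0.41] [0.4262 0.097 ]
```

The bar is gripped. Swinging down in stages.

```bash
python3 -m crank '[[[-0.2,0,0.02,0,0,0],[-0.41,0,0.03,0,0,0],[-0.41,0,0.01,0,0,0],[-0.41,0,-0.01,0,0,0],[-0.41,0,-0.03,0,0,0],[-0.41,0,-0.05,0,0,0],[-0.4,0,-0.07,0,0,0],[-0.4,0,-0.09,0,0,0],[-0.2,0,-0.05,0,0,0],[0,0,0,0,0,0]]]'
python3 - <<'E'
from h import *
p=bot.get_obs()['ee_pos']; d=p[[0,2]]-[.5962,.097]; print(np.arctan2(d[1],-d[0]),np.hypot(*d))
E
```

```text
time: 25.88
ee_pos: [0.5487, -0.0233, 0.2621]
tcp_rot: [-180.0, 0.1, 89.7]
wrist_force: [-0.4, -5.5, 1.8]
opening: 0.0091
grasp_force: 21.9
1.2906890283119 0.17175206731233458
```

```bash
python3 -m crank '[[[-0.39,0,-0.12,0,0,0],[-0.38,0,-0.14,0,0,0],[-0.38,0,-0.16,0,0,0],[-0.37,0,-0.17,0,0,0],[-0.36,0,-0.19,0,0,0],[-0.35,0,-0.21,0,0,0],[-0.34,0,-0.23,0,0,0],[-0.33,0,-0.24,0,0,0],[-0.32,0,-0.26,0,0,0],[-0.3,0,-0.27,0,0,0],[0,0,0,0,0,0]]]'
python3 - <<'E'
from h import *
p=bot.get_obs()['ee_pos']; d=p[[0,2]]-[.5962,.097]; print(np.arctan2(d[1],-d[0]),np.hypot(*d))
E
```

```text
time: 26.8
ee_pos: [0.478, -0.0234, 0.2212]
tcp_rot: [-179.9, 0.1, 89.7]
wrist_force: [-0.5, -6.4, -1.7]
opening: 0.0088
grasp_force: 22.0
0.8101375975837692 0.17147364717888638
```

```bash
python3 -m crank '[[[-0.29,0,-0.29,0,0,0],[-0.28,0,-0.3,0,0,0],[-0.26,0,-0.31,0,0,0],[-0.25,0,-0.33,0,0,0],[-0.23,0,-0.34,0,0,0],[-0.21,0,-0.35,0,0,0],[-0.2,0,-0.36,0,0,0],[-0.18,0,-0.37,0,0,0],[-0.16,0,-0.37,0,0,0],[-0.14,0,-0.38,0,0,0],[-0.06,0,-0.2,0,0,0],[0,0,0,0,0,0]]]'
python3 - <<'E'
from h import *
p=bot.get_obs()['ee_pos']; d=p[[0,2]]-[.5962,.097]; print(np.arctan2(d[1],-d[0]),np.hypot(*d))
E
```

```text
time: 27.8
ee_pos: [0.4337, -0.0235, 0.1492]
tcp_rot: [-180.0, 0.1, 89.7]
wrist_force: [2.8, -7.3, -1.9]
opening: 0.0089
grasp_force: 21.4
0.31088875644035635 0.1706370526194795
```

```bash
python3 -m crank '[[[-0.1,0,-0.35,0,0,0],[-0.08,0,-0.35,0,0,0],[-0.06,0,-0.35,0,0,0],[-0.05,0,-0.35,0,0,0],[-0.03,0,-0.35,0,0,0],[-0.02,0,-0.25,0,0,0],[0,0,-0.15,0,0,0],[0,0,0,0,0,0],[0,0,0,0,0,0]]]';python3 -m crank '[[[0,0,-0.08,0,0,0],[0,0,-0.06,0,0,0],[0,0,-0.04,0,0,0],[0,0,0,0,0,0],[0,0,0,0,0,0]]]'
```

```text
time: 28.55
ee_pos: [0.4271, -0.0231, 0.1069]
tcp_rot: [-180.0, 0.1, 89.7]
wrist_force: [0.8, -4.8, -2.1]
opening: 0.009
grasp_force: 21.7
time: 28.97
ee_pos: [0.427, -0.0231, 0.1034]
tcp_rot: [-180.0, 0.1, 89.7]
wrist_force: [1.0, -4.8, -0.9]
opening: 0.009
grasp_force: 21.7
```

```bash
python3 -m crank '[[[0,0,-0.06,0,0,0],[0,0,-0.05,0,0,0],[0,0,0,0,0,0],[0,0,0,0,0,0]]]';python3 -m crank '[[[0,0,-0.04,0,0,0],[0,0,-0.03,0,0,0],[0,0,0,0,0,0],[0,0,0,0,0,0]]]';python3 -m crank '[[[0,0,-0.02,0,0,0],[0,0,-0.02,0,0,0],[0,0,0,0,0,0],[0,0,0,0,0,0]]]'
```

```text
time: 29.3
ee_pos: [0.427, -0.0231, 0.1017]
tcp_rot: [-180.0, 0.1, 89.7]
wrist_force: [-1.4, -6.2, 2.7]
opening: 0.0091
grasp_force: 22.1
time: 29.63
ee_pos: [0.4271, -0.0231, 0.1015]
tcp_rot: [180.0, 0.1, 89.7]
wrist_force: [-5.4, -5.5, 13.3]
opening: 0.0083
grasp_force: 23.1
time: 29.97
ee_pos: [0.4271, -0.0231, 0.1014]
tcp_rot: [179.9, 0.1, 89.7]
wrist_force: [-8.9, -4.4, 20.2]
opening: 0.009
grasp_force: 23.7
```

It is resting on the stack. Easing the pressure, then opening partly and lifting straight off.

```bash
python3 -m crank '[[[0,0,0.05,0,0,0],[0,0,0.02,0,0,0],[0,0,0,0,0,0],[0,0,0,0,0,0]]]'
```

```text
time: 30.3
ee_pos: [0.427, -0.0231, 0.1015]
tcp_rot: [180.0, 0.1, 89.7]
wrist_force: [-3.3, -5.8, 8.6]
opening: 0.0092
grasp_force: 22.7
```

```bash
python3 -m crank '[[[0,0,0.03,0,0,0],[0,0,0,0,0,0],[0,0,0,0,0,0]]]'
python3 -m crank '[[[0,0,0,0,0,0],[0,0,0,0,0,0],[0,0,0,0,0,0],[0,0,0,0,0,0],[0,0,0.2,0,0,0],[0,0,0.5,0,0,0],[0,0,0.5,0,0,0],[0,0,0.8,0,0,0],[0,0,1,0,0,0],[0,0,1,0,0,0],[0,0,1,0,0,0],[-0.5,0,1,0,0,0],[-0.8,0.8,1,0,0,0],[0,1,0.5,0,0,0],[0,1,0,0,0,0],[0,1,0,0,0,0],[0,1,0,0,0,0],[0,1,0,0,0,0],[0,0.5,0,0,0,0],[0,0,0,0,0,0]]]' 0.3
python3 - <<'E'
from h import *
a=bot.camera("top")[:,:,::-1].copy(); b=bot.camera("side")[:,:,::-1].copy()
cv2.imwrite("pics/p5.png",np.hstack([cv2.resize(a[150:230,310:390],(400,400),interpolation=cv2.INTER_CUBIC),cv2.resize(b[170:270,270:370],(400,400),interpolation=cv2.INTER_CUBIC)]))
E
```

```text
time: 30.55
ee_pos: [0.427, -0.0231, 0.1016]
tcp_rot: [-180.0, 0.1, 89.7]
wrist_force: [-2.3, -5.3, 3.2]
opening: 0.0092
grasp_force: 22.3
time: 32.22
ee_pos: [0.4016, 0.1046, 0.2522]
tcp_rot: [179.9, -0.0, 89.8]
wrist_force: [0.7, 0.2, -0.7]
opening: 0.0259
grasp_force: 0.0
```

View pics/p5.png

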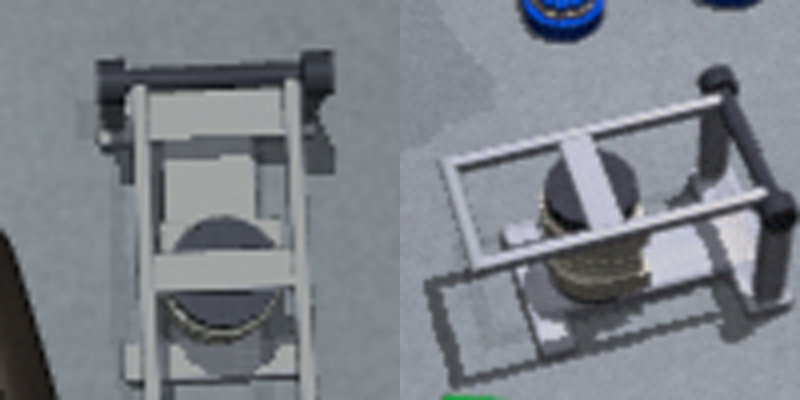

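The frame is down and level on the stacked casts, and the robot is clear. Handing in.

```bash
python3 -c "
from workcell import bot
print(bot.job_done())"
```

```text
the job is handed in; nothing more can be done
None
```

I mounted both casts, swung the frame down onto the stack, let go and handed the job in at about 32 s; the hand-in returned no verdict, but the last pictures show the casts stacked squarely and the frame resting level on them.

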